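Reverse the ratchet of a bench press and crank it open

ROBOT

A 6-joint arm with a two-finger parallel gripper is mounted at the origin on the work surface. World frame = base frame: x ahead of the robot, y to its left, z up, the work surface at z = 0. Lengths are in m, angles in rad, forces in N, time in s.
With the tool pointing down it reaches from about 0.35 to 0.875 m from the base axis. Payload 15.5 kg.
Tool frame: the origin (TCP) lies between the finger pads; the fingertips stand 8 mm ahead of it and the grasp point (between the pads) lies 11 mm behind it (ctrl.finger_overhang is the distance from the TCP to the fingertips, in m); z points along the fingers, y is the line along which they close (so a half turn about z gives the same grasp; the last joint's range is limited). The gripper opens to 85 mm and grips with 20 to 120 N. Pads are 22 mm wide; open, the fingers measure 114 mm over their backs; the gripper's body (76 mm by 85 mm) begins 54 mm behind the grasp point. The pads swing forward as they close: fully open they stand 13 mm farther back than shut.
Start: joints at [-1.262, 0.494, 1.345, -0, 1.302, -0.096], TCP at [0.246, -0.574, 0.239] pointing down, gripper open.
Joint ranges: [-2.91, 2.91], [-0.82, 2.16], [0.22, 2.67], [-1.22, 4.37], [0.12, 2.79], [-3.08, 3.08]. Speed limits (rad/s): [1.89, 1.89, 2.57, 3.01, 3.01, 3.01].

INTERFACE

Orientations are given as a rotation vector (axis times angle).
In Python, from bench import ctrl, grab_frame, spot_in, masks_of gives the robot as it stands.
- The arm moves only by the tool play_rows, never from a script. Its argument "deltas" is a list of rows, each a list of 7 numbers: the shift along the world's x, y, z in cm, then the turn, a rotation vector about the world's x, y, z in rad, then the closure, from 0 (fully open) to 1 (shut). A call has 1 to 10 rows; each row is the pose to reach, as a shift and turn from the pose commanded when the call began; what a row does not reach only later rows make up. A row lasts 1/10 s, in which the tool goes at most 50 mm and 8.59 degrees, less where a joint would pass 70% of its speed; a pose out of reach is approached as far as the arm can. A call with a gripper value outside its range is refused whole. The fingers move at their own pace and stop on an object; the grip force is fixed at half the most. Time passes only in rows, so rows that repeat a pose let the fingers close. It gives the time, the measured TCP pose, the force, the opening and the grip force at its end, in the units of the state.
- ctrl.get_obs(): the state, without advancing time (a new reading comes with each control period).
- grab_frame(name): name is "side" or "top" or "wrist"; returns a dict with "image" (480x640x3 uint8, red, green, blue), "fx", "fy", "cx", "cy" (pixels), "k1" (the pictures are not rectified: a ray, as slopes to the right and down, at radius r is drawn at 1 + k1 r^2 times it, then the intrinsics apply), "rvec" (rotation vector, rad) and "tvec" (3), from world to camera coordinates, as OpenCV has them. Camera axes: x right, y down, z forward; pixel columns grow to the right and rows downward; lengths in m; the calibration is good to about 2 mm. A picture is of the moment at which its call begins. There is no depth.
- ctrl.job_done(): hands the job in; it is judged then, once.
Trained networks look in the newest picture that a camera, given by its name, has taken for a name from the list of things; names that differ only in an ending like _2 or _b are one class to them, and where a whole thing is asked for, a point or a joint stands for the part that bears it (a point fixed in the world has none). Each returns a list of dicts, best first, with "score" (0 to 1); they miss things now and then, are a little off and sometimes report something else, mostly with a low value. They report only what shows in the picture. A call takes as long as a camera call.
- spot_in(camera, thing): "bbox" ([left, top, right, bottom] in pixels, round what is visible of it).
- masks_of(camera, thing): "region" (480x640 bool, what is visible of it) and "bbox" ([left, top, right, bottom] in pixels, round what is visible of it).
The state is a dict: "clock": time; "joints": joint angles; "joint_vel": joint speeds; "joint_efforts": joint torques, N m; "position": TCP position; "tcp_rot": TCP orientation; "wrist_force": force on the tool from outside, world axes, zero at the start; "wrist_torque": the same for the moment, N m; "gripper_width": finger opening in m; "gripper_force": force on a finger pad.
Only numpy, scipy, OpenCV 4.12 (cv2) and the standard library are available. Lean on these libraries where they do the work, as an engineer would, in place of code of your own. Each camera call takes 0.05 s, during which the arm holds its last target. There are 200 camera calls.

TASK

The glued cartons in the bench press are dry. Set the press's ratchet from tighten to release - pull the sprung direction knob out, give it half a turn and let it drop into its slot again - then swing the crank handle to and fro until the pressing plate stands at least 8 mm clear of the pile. Leave the pile lying as it is, disturb nothing else on the table, and let go of the press.

Things in the scene. Friction and masses are not known exactly. Their poses are not given: they have to be found in the camera images.
- press: Fixed grey cast-iron screw press. Base 240 x 290 mm, top 22 mm above the table; two 24 mm columns at its y = +-122 mm; cross beam 56 x 290 mm, top at 165 mm (column nuts to 183 mm); on it a toothed nut and above that the ratchet crank. A 20 mm screw stands up through the middle to 245 mm and rises with the plate. Origin: on the table, on the vertical screw axis; its -x faces the robot.
- platen (a joint): Height of the dark pressing plate (180 x 200 mm) above where it rests on the pile, m: 0 at the start, 0.03 at most. It rises 25 mm for each full turn of the nut counter-clockwise (seen from above) and stays where it is left.
- ratchet_nut (a joint): Turn of the dark steel nut (108 mm across, 16 bevel teeth), rad, 0 at the start, growing counter-clockwise from above, which raises the plate. Knob at tighten: the crank drives it only clockwise, where it is tight already, so do not force it. Knob at release: the crank drives it only counter-clockwise and clicks back freely; up to 0.4 rad of each stroke is lost before a tooth is caught.
- crank (a joint): Angle of the ratchet crank about the screw axis, rad, counter-clockwise from above; stops at -0.75 and +0.75. At 0 its arm points along the press's -y and the direction knob leans to the press's -x; both swing together. In release the working stroke is growing angle (handle away from the robot), about 10 N at the handle; going back takes less. With the knob out it swings with a slight drag.
- grip_center (a point): Centre of the crank's upright black handle, 24 mm diameter, 52 mm high, which spins freely on its vertical pin 140 mm from the screw axis. This point is 243 mm above the table, half-way up the handle; the arm's top face lies 26 mm below it.
- knob_center (a point): Middle of the direction knob's head: steel bar 38 mm long, 12 mm thick, 22 mm high along its axis, with a pointed nose added at one end. z: the axis, along which it pulls out, leaning 35 degrees from vertical away from the screw. y: along the bar to the nose (at the start crosswise to the lean). x: across the bar, to pinch it. The barrel below (28 mm across) ends 23 mm under this point when the knob is home.
- knob_pull (a joint): How far the direction knob is out along its axis, m: 0 home, stop at 0.014. A spring of 5 to 10 N pulls it home. A cross key drops into a slot across the barrel: it turns only when out beyond 0.0085. Between the slots the key rides on the rim at 0.0085 and stays as turned when let go. In its slot the knob may still be up to 0.0055 out while the pawl stands on a tooth, until the crank moves.
- knob_turn (a joint): Turn of the direction knob about its axis, rad, counter-clockwise seen from its head. About 0 (nose to the press's +y when the crank is at 0): tighten, as at the start. About +3.14 or -3.14 (nose the opposite way): release. Turns either way, stops at +-3.6. The slot catches the key within about 0.2 rad and leaves 0.15 rad of play.
- cartons_center (a point): Centre of the pile of glued flat cartons lying loose between the base plate and the pressing plate: 150 x 170 x 45 mm.
- tube_tray: Bystander: open cardboard tray 200 x 115 x 50 mm full of small capped tubes. Origin under its middle.
- small_tray: Bystander: open cardboard tray 150 x 105 x 42 mm with a few tubes. Origin under its middle.
- paper_cup: Bystander: white paper cup, 72 mm across, 85 mm high. Origin under its middle.
- glue: Bystander: white glue bottle, 44 mm across, 120 mm high. Origin under its middle.
- tape_roll: Bystander: roll of brown tape lying flat, 90 mm across, 24 mm high. Origin under its middle.
- knife: Bystander: blue utility knife lying flat, 165 mm long, 24 mm wide, 18 mm high. Origin under the middle of its handle.
- marker: Bystander: white marker pen lying on the front edge of the press base, 130 mm long, 19 mm thick. Origin under its middle.

How it is judged:
By the outcome, as a careful person would: the job done as asked, in the order asked, and still so for the second after the job is handed in, with the robot touching nothing.
It also fails if it takes over 72 s, if anything falls off the work surface, if the arm or the gripper's body presses on something with over 40 N, if the wrist force passes 120 N, or if a joint passes its speed limit or range.

## Working session

There is one attempt and no reset: what is moved stays moved. The work goes in short steps, Python scripts to look and compute and a tool call to move; the robot and the scene stay as the last step left them, time stands still between calls to the robot, and variables do not carry over. Pictures are saved under pics/ and viewed, at most 10 in all, crops included, and the job is handed in when it is done.

Besides the shell and the picture viewer there is one more tool, called as name([rows], argument=value, ...), one row to a line, values as JSON. play_rows: Moves the arm, as the interface text tells. Its arguments: {"type":"object","properties":{"deltas":{"type":"array"}},"required":["deltas"]}

```bash
mkdir -p pics; ls; cat > h.py <<'E'
import numpy as np, cv2
from bench import ctrl, grab_frame, spot_in, masks_of
from scipy.spatial.transform import Rotation as R
def proj(f,P):
    P=np.atleast_2d(P); Rm=R.from_rotvec(np.ravel(f['rvec'])).as_matrix()
    c=P@Rm.T+np.ravel(f['tvec']); s=c[:,:2]/c[:,2:]; s=s*(1+f['k1']*(s**2).sum(1,keepdims=True))
    return s*[f['fx'],f['fy']]+[f['cx'],f['cy']]
def ray(f,uv):
    d=(np.array(uv,float)-[f['cx'],f['cy']])/[f['fx'],f['fy']]; s=d.copy()
    for _ in range(20): s=d/(1+f['k1']*(s**2).sum())
    Rm=R.from_rotvec(np.ravel(f['rvec'])).as_matrix()
    return -Rm.T@np.ravel(f['tvec']), Rm.T@np.array([*s,1])
def at_z(f,uv,z):
    o,d=ray(f,uv); return o+d*(z-o[2])/d[2]
def tri(*fu):
    A=np.zeros((3,3));b=np.zeros(3)
    for f,uv in fu:
        o,d=ray(f,uv); d/=np.linalg.norm(d); M=np.eye(3)-np.outer(d,d); A+=M;b+=M@o
    return np.linalg.solve(A,b)
def save(f,n,crop=None,k=1):
    im=f['image'][:,:,::-1]
    if crop: l,t,r,b=crop; im=im[t:b,l:r]
    cv2.imwrite('pics/'+n+'.png',cv2.resize(im,None,fx=k,fy=k,interpolation=cv2.INTER_CUBIC))
E
python3 - <<'E'
from h import *
fs={}
for c in('side','top'):
    f=fs[c]=grab_frame(c); save(f,c+'0')
    print(c,f['fx'],f['cx'],f['cy'],f['k1'],f['rvec'],f['tvec'],ray(f,(320,240)))
    for t in('press','grip_center','knob_center','ratchet_nut','platen','crank','marker','tube_tray','paper_cup','glue'):
        print(t,[(np.round(d['bbox']),round(d['score'],2)) for d in spot_in(c,t)[:2]])
print(ctrl.get_obs())
E
```

```text
pics
side 581.6049822866138 321.8954982965153 240.69084165598724 -0.17597926381933013 [ 0.76649592 -2.50834913  1.16453249] [0.52660083 0.29943306 1.0712243 ] (array([0.05876899, 0.80718402, 0.92708697]), array([ 0.45058201, -0.6234307 , -0.63900083]))
press [(array([271., 161., 430., 348.]), 0.78), (array([364., 209., 387., 222.]), 0.75)]
grip_center [(array([395., 164., 412., 187.]), 0.69)]
knob_center [(array([363., 204., 387., 226.]), 0.44)]
ratchet_nut [(array([325., 209., 380., 245.]), 0.71)]
platen []
crank [(array([340., 165., 408., 228.]), 0.87)]
marker [(array([374., 265., 418., 306.]), 0.7), (array([217., 290., 332., 387.]), 0.6)]
tube_tray [(array([221., 290., 332., 384.]), 0.94)]
paper_cup [(array([395., 211., 426., 253.]), 0.67)]
glue [(array([377., 264., 420., 306.]), 0.73), (array([362., 208., 387., 224.]), 0.21)]
top 566.4654343025035 315.43543361905205 242.9369722687955 -0.18195206676892411 [ 2.20315711 -2.15966646  0.09699514] [0.06075491 0.61880524 1.19776635] (array([0.51563939, 0.07889021, 1.24464761]), array([ 0.08856528, -0.01270256, -0.99603547]))
press [(arr
[... 621 characters left out ...]
clock': 1.1, 'joints': array([-1.26151319e+00,  4.93603301e-01,  1.34551152e+00, -4.11548198e-06,
        1.30246444e+00, -9.54962577e-02]), 'joint_vel': array([-0.00154159, -0.00075989,  0.00094394, -0.00021457, -0.00155283,
       -0.00254528]), 'joint_efforts': array([-5.45934308e-03, -8.82049227e+01, -3.84262490e+01, -5.46124757e-04,
        8.86831986e-04,  6.58253398e-07]), 'position': array([ 0.24614086, -0.57449782,  0.239271  ]), 'tcp_rot': array([ 3.07745587e+00,  6.31493050e-01, -3.95362613e-06]), 'wrist_force': array([ 0.55220375, -0.34019836, -1.18970235]), 'wrist_torque': array([-0.00460555, -0.01963478,  0.06072649]), 'gripper_force': 0.0, 'gripper_width': 0.08535057719198781}
```

View pics/side0.png

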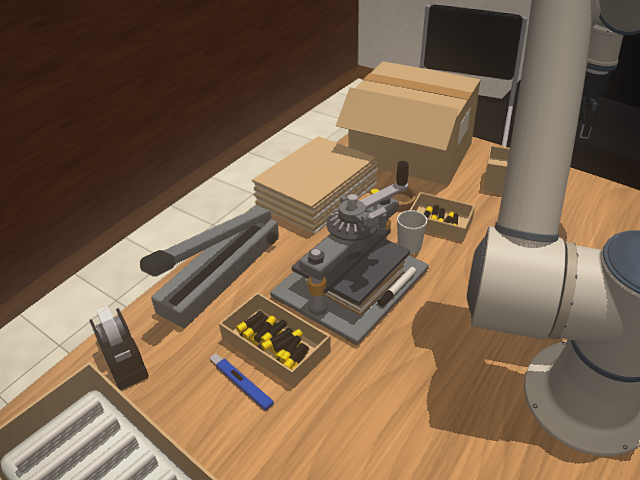

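View pics/top0.png

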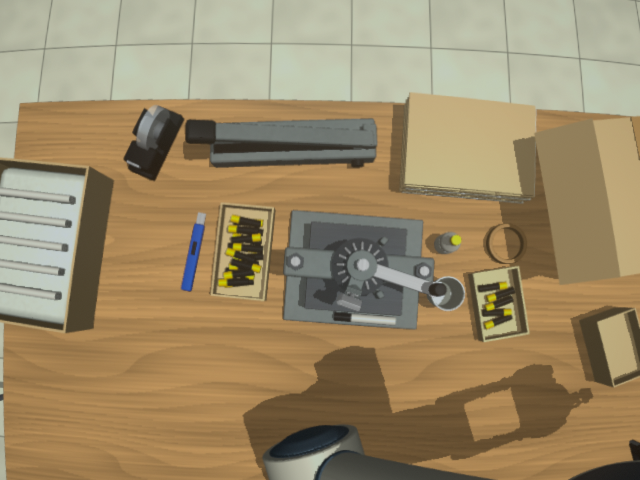

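```bash
python3 - <<'E'
from h import *
s=grab_frame('side');t=grab_frame('top')
def c(cam,n):
    b=spot_in(cam,n)[0]['bbox']; return ((b[0]+b[2])/2,(b[1]+b[3])/2)
g=tri((s,c('side','grip_center')),(t,c('top','grip_center')))
k=tri((s,c('side','knob_center')),(t,c('top','knob_center')))
print('grip',g,'knob',k,'cup',at_z(t,c('top','paper_cup'),.085),at_z(s,c('side','paper_cup'),.0425),'glue',at_z(t,c('top','glue'),.11))
m=masks_of('top','ratchet_nut')[0]
print('nut',at_z(t,c('top','ratchet_nut'),.18),'gripz',at_z(t,c('top','grip_center'),.26))
E
```

```text
grip [ 0.52195413 -0.14204544  0.24098732] knob [0.49680595 0.0117538  0.23657528] cup [ 0.50997586 -0.19825072  0.085     ] [ 0.51273806 -0.2006397   0.0425    ] glue [ 0.61658378 -0.19254253  0.11      ]
nut [ 0.5639757  -0.01414759  0.18      ] gripz [ 0.52128564 -0.1381915   0.26      ]
```

The side view shows the press at the centre, with its knob at about (375,215) and handle at (402,175). In the top view the screw top is at (362,265), the handle at (438,290), the knob at (349,300) and the column nuts at (295,262) and (425,270). I'll zoom in for exact points.

```bash
python3 - <<'E'
from h import *
s=grab_frame('side');t=grab_frame('top')
a=cv2.resize(t['image'][235:325,285:455],None,fx=4.7,fy=4.7,interpolation=cv2.INTER_CUBIC)[:,:800]
b=cv2.resize(s['image'][150:250,320:420],None,fx=4,fy=4,interpolation=cv2.INTER_CUBIC)
# stack: top crop scaled to 500 wide? keep within 800x600
a=cv2.resize(t['image'][240:320,330:450],None,fx=5,fy=5,interpolation=cv2.INTER_CUBIC) #600x400
b=cv2.resize(s['image'][155:245,340:415],None,fx=5,fy=5,interpolation=cv2.INTER_CUBIC) #375x450
b=cv2.resize(s['image'][160:235,345:410],None,fx=3.07,fy=3.07*400/230.25*0+3.07)
im=np.zeros((400,800,3),np.uint8); im[:,:600]=a; im[:b.shape[0],600:600+b.shape[1]]=b[:, :200]
cv2.imwrite('pics/z.png',im[:,:,::-1])
n1=at_z(t,(295,262),.183);n2=at_z(t,(425,270),.183);sc=at_z(t,(362,265),.245)
print(n1,n2,(n1+n2)/2,np.linalg.norm(n1-n2),'yaw',np.arctan2(-(n1-n2)[0],(n1-n2)[1]),'screw',sc)
for n in('knob_center','crank'):
    m=masks_of('top',n)[0]['region']; v,u=np.nonzero(m); print(n,u.mean(),v.mean(),len(u))
    m=masks_of('side',n)[0]['region']; v,u=np.nonzero(m); print(n,u.mean(),v.mean(),len(u))
E
```

```text
[0.56766983 0.11144998 0.183     ] [ 0.557203   -0.13415089  0.183     ] [ 0.56243642 -0.01135045  0.183     ] 0.2458238033885061 yaw -0.04259147325017796 screw [ 0.56165407 -0.00899076  0.245     ]
knob_center 349.32459016393443 300.872131147541 305
knob_center 373.26630434782606 215.32065217391303 184
crank 380.0376439326838 280.2156775907883 2258
crank 374.69110658520026 200.75356415478615 1473
```

View pics/z.png

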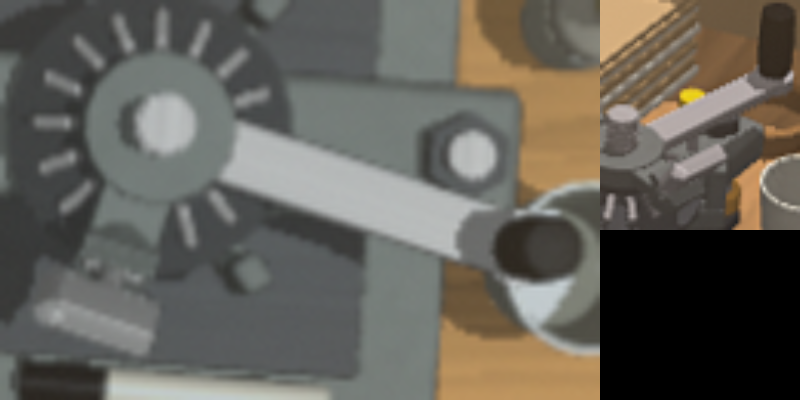

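The crop shows the handle's crank arm pointing right and down. The knob's bright end face is centred near (349.5,304) in the top view and about (378,213) in the side view, with its nose to the left (+y). Next I'll work out the grasp poses.

```bash
cat >> h.py <<'E'
def knobframe(th):
    l=np.array([-np.cos(th),-np.sin(th),0]); a=np.sin(np.radians(35))*l+np.array([0,0,np.cos(np.radians(35))])
    y=np.array([-np.sin(th),np.cos(th),0]); return a,y,np.cross(y,a)
def goal(pos,Rg,o=None):
    o=o or ctrl.get_obs(); c=R.from_rotvec(o['tcp_rot'])
    print('now',np.round(o['position'],4),'q',np.round(o['joints'],2),'t',o['clock'])
    print('shift cm',np.round((pos-o['position'])*100,2),'turn',np.round((Rg*c.inv()).as_rotvec(),3))
E
python3 - <<'E'
from h import *
s=grab_frame('side');t=grab_frame('top')
e=tri((s,(377.9,212.8)),(t,(349.6,304.)))
ax=np.array([.562,-.010]); th=-.302
a,y,x=knobframe(th); k=e-.011*a
print('endface',e,'knob',k,'r',np.linalg.norm(k[:2]-ax),'ang',np.arctan2(-(k[1]-ax[1]),-(k[0]-ax[0])),a,y,x)
for n,P in(('k',k),('end',k+.011*a),('nose',k+.011*a+.019*y),('tail',k+.011*a-.019*y)): print(n,proj(s,P),proj(t,P))
for sg in(1,-1):
    Rg=np.stack([sg*np.cross(x,-a),sg*x,-a],1)   # x=y cross z
    g=R.from_matrix(Rg)
    w=k+.22*a; q1=np.arctan2(w[1],w[0])
    for q23 in(1.6,2.,2.3):
        q=(R.from_euler('ZY',[q1,q23]).inv()*g).as_euler('ZYZ'); print(sg,q23,q-[0,0,np.pi/2])
    goal(k+.06*a,g)
E
```

```text
endface [0.49261287 0.01191505 0.24464549] knob [0.49863667 0.01003846 0.23563482] r 0.06645638990094328 ang -0.30629486803812545 [-0.5476184   0.170599    0.81915204] [0.29743029 0.95474354 0.        ] [ 0.78208012 -0.24364063  0.57357644]
k [[375.62492918 214.97362601]] [[350.33204981 300.42999906]]
end [[377.97618765 212.79837951]] [[349.55786652 303.92719896]]
nose [[370.69012732 216.59257437]] [[339.32817104 300.53372213]]
tail [[385.13777425 209.06891217]] [[359.77780726 307.31076881]]
1 1.6 [-0.28750817  0.9935242   0.51687661]
1 2.0 [-0.42315444  0.61706429  0.70888834]
1 2.3 [-0.73469148  0.36233359  1.05831602]
now [ 0.2462 -0.5745  0.2393] q [-1.26  0.49  1.35  0.    1.3  -0.1 ] t 2.1
shift cm [21.96 59.48  4.55] turn [-0.422 -0.468  0.836]
-1 1.6 [-0.28750817  0.9935242  -2.62471605]
-1 2.0 [-0.42315444  0.61706429 -2.43270431]
-1 2.3 [-0.73469148  0.36233359 -2.08327664]
now [ 0.2462 -0.5745  0.2393] q [-1.26  0.49  1.35  0.    1.3  -0.1 ] t 2.1
shift cm [21.96 59.48  4.55] turn [ 0.565 -0.51  -2.192]
```

play_rows([
  [2,5,4,-0.04,-0.045,0.08,0],
  [4,10,8,-0.08,-0.09,0.17,0],
  [6,15,12,-0.13,-0.14,0.25,0.2],
  [8,20,14,-0.17,-0.19,0.34,0.3],
  [9.5,25,14,-0.21,-0.23,0.42,0.38],
  [11,30,14,-0.25,-0.28,0.5,0.38],
  [13,35,14,-0.3,-0.33,0.59,0.38],
  [14.5,40,14,-0.34,-0.37,0.67,0.38],
  [16,45,14,-0.38,-0.42,0.75,0.38],
  [17,49,14,-0.422,-0.468,0.836,0.38],
])

```text
clock: 3.1
position: [0.4, -0.138, 0.3791]
tcp_rot: [2.097, 1.544, 0.489]
wrist_force: [1.0, -1.0, -0.8]
gripper_width: 0.0532
gripper_force: 0.0
```

```bash
python3 - <<'E'
from h import *
k=np.array([.4986,.0100,.2356]);a,y,x=knobframe(-.304)
g=R.from_matrix(np.stack([np.cross(x,-a),x,-a],1)); goal(k+.08*a,g)
o=ctrl.get_obs(); print(o['gripper_width'],o['wrist_force'])
E
```

```text
now [ 0.4    -0.138   0.3791] q [-0.61 -0.21  1.99  0.25  0.79 -0.44] t 3.1
shift cm [ 5.48 16.18 -7.8 ] turn [ 0.001  0.003 -0.003]
0.053228618432103664 [ 1.04991501 -1.0163784  -0.7801726 ]
```

play_rows([
  [1,4,0,0,0,0,0.38],
  [2.5,8,0,0,0,0,0.38],
  [4,12,-1,0,0,0,0.38],
  [5,15,-4,0,0,0,0.38],
  [5.5,16.2,-7.8,0,0,0,0.38],
  [5.5,16.2,-7.8,0,0,0,0.38],
])

```text
clock: 3.7
position: [0.4548, 0.0247, 0.2988]
tcp_rot: [2.101, 1.547, 0.488]
wrist_force: [0.7, -1.2, 0.0]
gripper_width: 0.0527
gripper_force: 0.0
```

```bash
python3 - <<'E'
from h import *
k=np.array([.4986,.0100,.2356]);a,y,x=knobframe(-.304)
g=R.from_matrix(np.stack([np.cross(x,-a),x,-a],1)); goal(k+.015*a-.011*a,g)
f=grab_frame('wrist'); im=f['image'].copy()
for P in(k,k+.011*a,k+.011*a+.019*y,k+.011*a-.019*y,k+.011*a+.006*x,k+.011*a-.006*x):
    p=proj(f,P)[0]; print(p.round(1)); cv2.circle(im,tuple(int(v) for v in p.round()),2,(255,0,0),-1)
print(ray(f,(320,240)))
f['image']=im; save(f,'w1')
print([(d['bbox'],d['score']) for d in spot_in('wrist','knob_center')[:2]])
E
```

```text
now [0.4548 0.0247 0.2988] q [ 0.07 -0.    2.07 -0.42  0.54  0.68] t 3.7
shift cm [ 4.16 -1.4  -5.99] turn [-0.001 -0.001 -0.003]
[324.2 254.1]
[324.3 260.2]
[324.5 228.9]
[324.2 289.9]
[334.5 260.2]
[314.1 260.1]
(array([0.40277404, 0.11646305, 0.40911021]), array([ 0.43426722, -0.43733774, -0.78754793]))
[([316.0, 209.7, 343.2, 288.6], 0.95)]
```

View pics/w1.png

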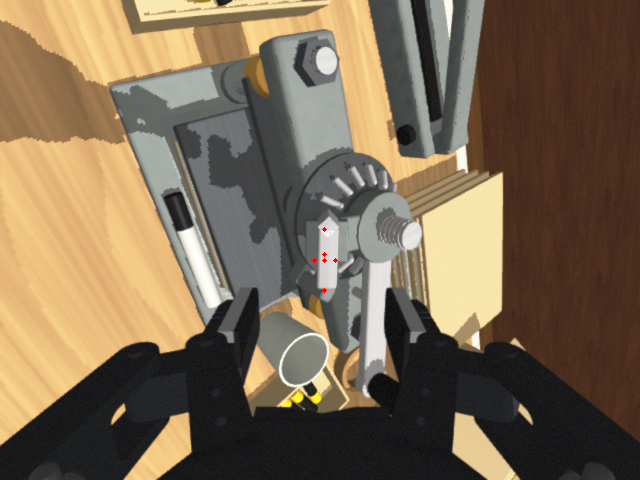

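The wrist view shows the knob bar running from its nose at (328,214) to its tail at (327,299). That puts it about 4 px right of my prediction and a little lower, so I'm zooming in to refine.

```bash
python3 - <<'E'
from h import *
f=grab_frame('wrist'); save(f,'w1c',(290,195,370,315),5)
E
```

```text
(no output)
```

View pics/w1c.png

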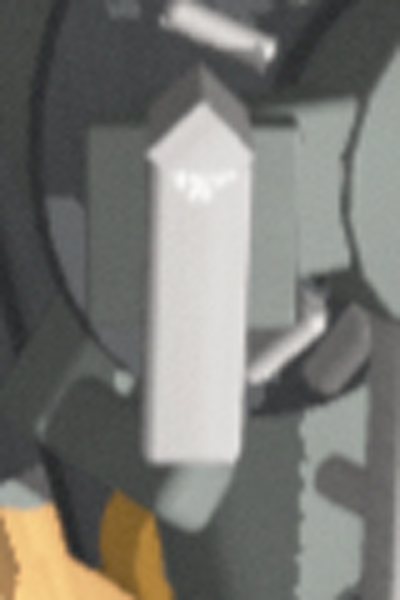

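The face spans u 319–340 and v 226.6–287.4, so its centre is (329.1,257), about 2.8 mm from my prediction across the bar. I'll check the camera against the finger midpoint.

```bash
python3 - <<'E'
from h import *
f=grab_frame('wrist'); o=ctrl.get_obs(); T=R.from_rotvec(o['tcp_rot']).as_matrix(); p=o['position']
for dz in(.008,-.005,-.011): print(dz,proj(f,[p+T@[dx,dy,dz] for dx in(-.011,.011) for dy in(-.0265,.0265)]).round(1).tolist())
k=np.array([.4986,.0100,.2356]);a,y,x=knobframe(-.304)
for nm in('knob_center',):
  for c in('wrist',):
    v,u=np.nonzero(masks_of(c,nm)[0]['region']); print(u.mean(),v.mean(),u.min(),u.max(),v.min(),v.max())
A=[]; s=grab_frame('side');t=grab_frame('top')
e=tri((s,(377.9,212.8)),(t,(349.6,304.)),(f,(329.1,257.))); print('3cam knob',e-.011*a, proj(s,e),proj(t,e),proj(f,e))
g=f['image'][285:345,215:430]; row=f['image'][300].mean(1); print(row[235:275].astype(int),row[370:410].astype(int))
E
```

```text
0.008 [[263.6, 329.1], [384.2, 329.3], [261.2, 282.9], [386.9, 283.2]]
-0.005 [[258.7, 345.7], [389.3, 346.0], [255.9, 296.4], [392.6, 296.7]]
-0.011 [[256.2, 354.4], [392.0, 354.7], [253.1, 303.4], [395.6, 303.8]]
326.3870346598203 246.96341463414635 316 337 206 285
3cam knob [0.49925423 0.01024053 0.2372578 ] [[377.67614232 212.08157567]] [[349.50367878 303.59372215]] [[325.85102152 257.27810271]]
[ 90  86  89  89  90  92  91  90  90  90  89  65  32  20  21  22  25  24
  18  23  25  21  26  51 100 109 110 111 110 112 112 115 116 112 114 126
 145 153 162 164] [225 224 224 228 227 225 227 229 228 227 227 227 228 225 201  93  30  21
  14  13  15  18  19  23  19  24  44  75  89  90  90  90  87  91  91  87
  93  91  90  87]
```

play_rows([
  [1,-0.3,-1.3,0,0,0,0.38],
  [2,-0.5,-2.6,0,0,0,0.38],
  [3.0,-0.8,-3.9,0,0,0,0.38],
  [3.0,-0.8,-3.9,0,0,0,0.38],
])

```text
clock: 4.45
position: [0.4856, 0.013, 0.2612]
tcp_rot: [2.103, 1.542, 0.486]
wrist_force: [0.4, 0.2, -0.4]
gripper_width: 0.0528
gripper_force: 0.0
```

```bash
python3 - <<'E'
from h import *
f=grab_frame('wrist'); o=ctrl.get_obs(); T=R.from_rotvec(o['tcp_rot']).as_matrix(); p=o['position']
save(f,'w2c',(230,190,420,330),4)
print(p,o['wrist_force'],o['gripper_width'],T.round(3).tolist())
for dz in(.019,.008,): print(dz,proj(f,[p+T@[dx,dy,dz] for dx in(-.019,.0,.019) for dy in(-.006,.0,.006)]).round(1).tolist())
E
```

```text
[0.48510956 0.01324844 0.26173645] [-0.19628173 -0.08855091  0.02517994] 0.05312752556802199 [[0.301, 0.782, 0.546], [0.954, -0.247, -0.172], [0.0, 0.573, -0.82]]
0.019 [[308.5, 331.1], [321.1, 331.1], [333.8, 331.1], [308.0, 294.5], [321.1, 294.5], [334.2, 294.5], [307.6, 255.2], [321.1, 255.2], [334.7, 255.3]]
0.008 [[307.6, 344.1], [321.1, 344.1], [334.6, 344.1], [307.1, 305.5], [321.1, 305.6], [335.1, 305.6], [306.6, 264.0], [321.1, 264.0], [335.6, 264.0]]
```

View pics/w2c.png

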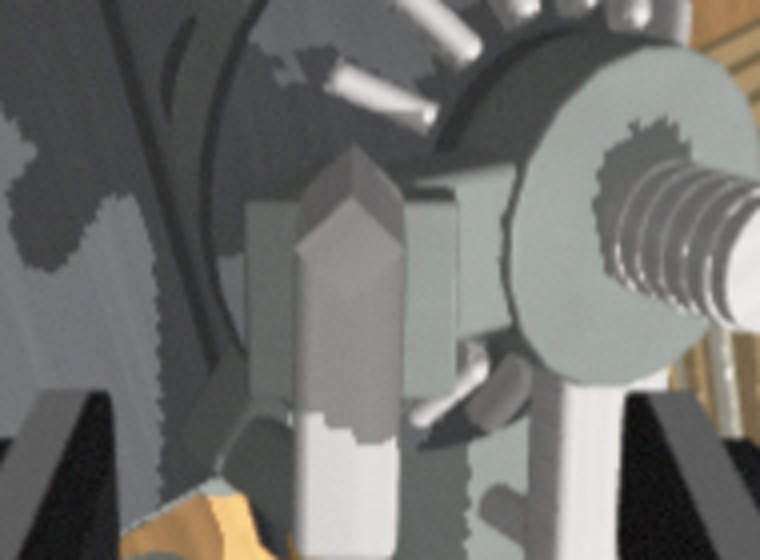

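The bar's face is now centred at (317.3,290), with the finger midpoint at u≈321.8, so the tool is about 2 mm too far across the bar. I'll correct that and advance to the grasp.

play_rows([
  [0.4,-0.0,-1.0,0,0,0,0.45],
  [1.1,-0.25,-2.0,0,0,0,0.5],
  [1.9,-0.5,-3.15,0,0,0,0.5],
  [1.9,-0.5,-3.15,0,0,0,0.5],
])

```text
clock: 4.9
position: [0.5043, 0.0086, 0.2302]
tcp_rot: [2.102, 1.542, 0.486]
wrist_force: [-0.2, -0.1, -0.1]
gripper_width: 0.0424
gripper_force: 0.0
```

```bash
python3 - <<'E'
from h import *
f=grab_frame('wrist'); o=ctrl.get_obs(); T=R.from_rotvec(o['tcp_rot']).as_matrix(); p=o['position']
save(f,'w3c',(220,210,420,350),4)
print(p,o['wrist_force'],o['gripper_width'],o['joints'].round(2))
for dz in(-.019,-.011,): print(dz,proj(f,[p+T@[dx,dy,dz] for dx in(-.019,.0,.019) for dy in(-.006,.0,.006)]).round(1).tolist())
E
```

```text
[0.50392346 0.00876843 0.23063087] [ 0.84415169 -0.68012928  0.76236025] 0.042895288361508174 [ 0.02  0.2   2.1  -0.62  0.32  0.86]
-0.019 [[305.3, 384.0], [321.2, 384.0], [337.2, 384.0], [304.5, 339.9], [321.2, 339.9], [337.9, 339.9], [303.8, 291.6], [321.2, 291.6], [338.7, 291.6]]
-0.011 [[306.1, 370.6], [321.3, 370.7], [336.4, 370.7], [305.5, 328.4], [321.3, 328.4], [337.0, 328.4], [304.8, 282.2], [321.3, 282.3], [337.7, 282.3]]
```

View pics/w3c.png

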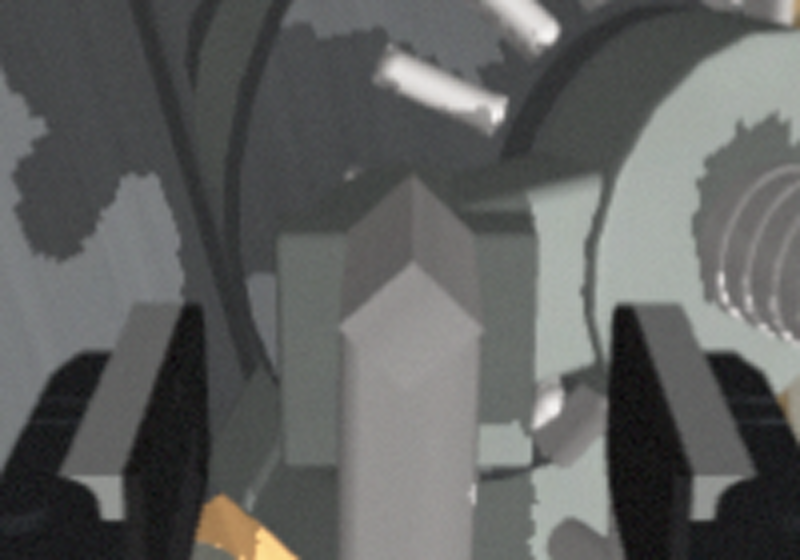

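The bar's centre (u≈323) sits between the fingers (midpoint 322.3), and the shoulder is where I predicted it. Closing the gripper.

play_rows([
  [0,0,0,0,0,0,0.8],
  [0,0,0,0,0,0,0.9],
  [0,0,0,0,0,0,0.95],
  [0,0,0,0,0,0,0.95],
  [0,0,0,0,0,0,0.95],
])

```text
clock: 5.45
position: [0.5038, 0.0092, 0.2309]
tcp_rot: [2.101, 1.543, 0.488]
wrist_force: [-7.8, 0.0, 10.0]
gripper_width: 0.0112
gripper_force: 59.1
```

play_rows([
  [-0.2,0.06,0.3,0,0,0,0.95],
  [-0.4,0.12,0.6,0,0,0,0.95],
  [-0.66,0.2,0.98,0,0,0,0.95],
  [-0.66,0.2,0.98,0,0,0,0.95],
])

```text
clock: 5.85
position: [0.4973, 0.0113, 0.2405]
tcp_rot: [2.102, 1.543, 0.487]
wrist_force: [5.4, -2.4, -7.2]
gripper_width: 0.0113
gripper_force: 58.3
```

play_rows([
  [0,0,0,-0.077,0.024,0.115,0.95],
  [0,0,0,-0.153,0.048,0.23,0.95],
  [0,0,0,-0.23,0.072,0.345,0.95],
  [0,0,0,-0.306,0.096,0.459,0.95],
])

```text
clock: 6.25
position: [0.4981, 0.0112, 0.2406]
tcp_rot: [1.555, 2.026, 0.278]
wrist_force: [9.3, -3.6, -5.2]
gripper_width: 0.0111
gripper_force: 58.4
```

play_rows([
  [0,0,0,-0.077,0.024,0.115,0.95],
  [0,0,0,-0.153,0.048,0.23,0.95],
  [0,0,0,-0.23,0.072,0.345,0.95],
  [0,0,0,-0.306,0.096,0.459,0.95],
  [0,0,0,-0.383,0.12,0.574,0.95],
  [0,0,0,-0.459,0.144,0.689,0.95],
  [0,0,0,-0.536,0.169,0.804,0.95],
  [0,0,0,-0.613,0.193,0.918,0.95],
  [0,0,0,-0.689,0.217,1.033,0.95],
  [0,0,0,-0.766,0.241,1.147,0.95],
])

```text
clock: 7.25
position: [0.4987, 0.0116, 0.241]
tcp_rot: [-0.116, 2.55, -0.276]
wrist_force: [11.1, 2.5, -5.0]
gripper_width: 0.0109
gripper_force: 58.6
```

```bash
python3 - <<'E'
from h import *
o=ctrl.get_obs(); T=R.from_rotvec(o['tcp_rot']); g0=R.from_rotvec([2.102,1.543,.487])
print((T*g0.inv()).as_rotvec(),-T.as_matrix()[:,2],o['joints'].round(3),o['wrist_torque'])
E
```

```text
[-1.07721627  0.33592793  1.60992871] [-0.54835761  0.17159245  0.81844973] [ 0.026  0.169  2.094 -0.58   0.345 -1.14 ] [ 0.76631745 -0.62687812  0.68665857]
```

play_rows([
  [0,0,0,-0.08,0.025,0.12,0.95],
  [0,0,0,-0.161,0.05,0.241,0.95],
  [0,0,0,-0.241,0.076,0.361,0.95],
  [0,0,0,-0.322,0.101,0.482,0.95],
  [0,0,0,-0.402,0.126,0.602,0.95],
  [0,0,0,-0.483,0.151,0.722,0.95],
  [0,0,0,-0.563,0.177,0.843,0.95],
  [0,0,0,-0.644,0.202,0.963,0.95],
  [0,0,0,-0.644,0.202,0.963,0.95],
])

```text
clock: 8.15
position: [0.4978, 0.0117, 0.2403]
tcp_rot: [-1.596, 2.174, -0.688]
wrist_force: [6.7, 2.5, -8.4]
gripper_width: 0.0114
gripper_force: 58.4
```

```bash
python3 - <<'E'
from h import *
o=ctrl.get_obs(); T=R.from_rotvec(o['tcp_rot']); g0=R.from_rotvec([2.102,1.543,.487])
print((T*g0.inv()).as_rotvec(),-T.as_matrix()[:,2],o['joints'].round(3),o['wrist_torque'])
f=grab_frame('wrist'); save(f,'w4')
E
```

```text
[ 1.72034482 -0.54056732 -2.57152097] [-0.54834394  0.17308333  0.81814491] [ 0.027  0.169  2.097 -0.592  0.344 -2.304] [1.0980049  0.00794995 0.79644543]
```

play_rows([
  [0.15,-0.05,-0.22,0,0,0,0.95],
  [0.3,-0.095,-0.45,0,0,0,0.95],
  [0.3,-0.095,-0.45,0,0,0,0.95],
])

```text
clock: 8.5
position: [0.5009, 0.0107, 0.2356]
tcp_rot: [-1.589, 2.178, -0.686]
wrist_force: [5.2, 4.6, -6.5]
gripper_width: 0.011
gripper_force: 58.7
```

play_rows([
  [0.16,-0.05,-0.25,0,0,0,0.95],
  [0.16,-0.05,-0.25,0,0,0,0.8],
  [0.16,-0.05,-0.25,0,0,0,0.6],
  [0.16,-0.05,-0.25,0,0,0,0.5],
  [0.16,-0.05,-0.25,0,0,0,0.5],
  [-0.4,0.12,0.6,0,0,0,0.5],
  [-1.4,0.45,2.1,0,0,0,0.5],
  [-3.0,0.95,4.5,0,0,0,0.45],
  [-5,1.5,7.5,0,0,0,0.38],
  [-5,1.5,7.5,0,0,0,0.38],
])

```text
clock: 9.5
position: [0.4498, 0.0258, 0.3136]
tcp_rot: [-1.587, 2.175, -0.689]
wrist_force: [0.3, 0.1, 0.3]
gripper_width: 0.0526
gripper_force: 0.0
```

```bash
python3 - <<'E'
from h import *
s=grab_frame('side');t=grab_frame('top');f=grab_frame('wrist')
im=np.zeros((480,800,3),np.uint8)
im[:,:480]=cv2.resize(f['image'][120:360,200:440],(480,480))
for c,fr in(('side',s),('top',t)):
    print([(np.round(d['bbox']),d['score']) for d in spot_in(c,'knob_center')[:1]],[(np.round(d['bbox']),d['score']) for d in spot_in(c,'grip_center')[:1]])
im[:240,480:]=cv2.resize(s['image'][165:240,340:440],(320,240))
im[240:,480:]=cv2.resize(t['image'][245:320,340:440],(320,240))
cv2.imwrite('pics/c5.png',im[:,:,::-1]); o=ctrl.get_obs(); print(o['position'],o['joints'].round(2),o['wrist_force'],o['clock'])
k=np.array([.4986,.0100,.2356]);a,y,x=knobframe(-.304)
print('end face centre at home, wrist px',proj(f,[k+.002*x+.011*a,k+.002*x+.0165*a,k+.002*x+.011*a-.019*y,k+.002*x+.0165*a+.019*y]))
E
```

```text
[(array([365., 204., 389., 224.]), 0.44)] [(array([396., 161., 406., 185.]), 0.54)]
[(array([342., 293., 367., 318.]), 0.65)] [(array([428., 280., 449., 292.]), 0.44)]
[0.45049751 0.02502115 0.309356  ] [ 0.08 -0.03  2.05 -0.41  0.58 -2.46] [0.44933274 0.02470318 0.01602635] 9.85
end face centre at home, wrist px [[321.73131427 249.26202141]
 [321.71411573 252.13431185]
 [321.55997757 219.36856634]
 [321.88142695 281.20584985]]
```

View pics/c5.png

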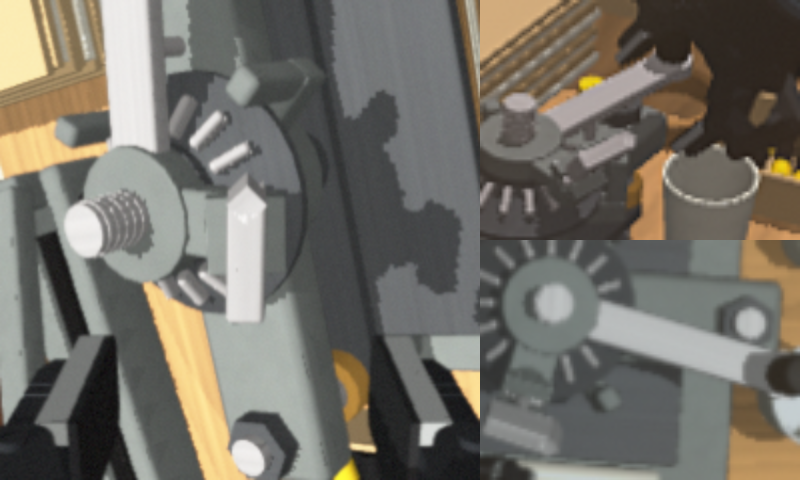

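The wrist crop shows the knob seated with its nose now pointing toward the handle side, so the ratchet is at release. Next, the handle.

```bash
python3 - <<'E'
from h import *
g=R.from_matrix(np.array([[0,1,0],[1,0,0],[0,0,-1.]])); goal(np.array([.49,-.10,.40]),g)
E
```

```text
now [0.4505 0.025  0.3094] q [ 0.08 -0.03  2.05 -0.41  0.58 -2.46] t 9.85
shift cm [  3.95 -12.5    9.06] turn [ 0.854 -0.133 -2.711]
```

play_rows([
  [-0.5,0,3,0.04,-0.01,-0.14,0.2],
  [0,-1,6,0.09,-0.014,-0.28,0],
  [0.5,-2.5,9,0.135,-0.021,-0.43,0],
  [1,-4.5,9,0.18,-0.028,-0.57,0],
  [1.5,-6.5,9,0.224,-0.035,-0.71,0],
  [2,-8.5,9,0.27,-0.042,-0.855,0],
  [2.5,-10,9,0.314,-0.049,-1.0,0],
  [3,-11.5,9,0.36,-0.056,-1.14,0],
  [4,-12.5,9,0.404,-0.063,-1.28,0],
  [4,-12.5,9,0.449,-0.07,-1.425,0],
])

```text
clock: 10.85
position: [0.4914, -0.1011, 0.3993]
tcp_rot: [0.393, 2.856, -0.452]
wrist_force: [0.4, 0.0, 0.2]
gripper_width: 0.0856
gripper_force: 0.0
```

```bash
python3 - <<'E'
from h import *
g=R.from_matrix(np.array([[0,1,0],[1,0,0],[0,0,-1.]])); goal(np.array([.50,-.13,.37]),g)
E
```

```text
now [ 0.4914 -0.1011  0.3993] q [-0.12  0.09  1.56 -0.32  1.28 -1.36] t 10.85
shift cm [ 0.86 -2.89 -2.93] turn [ 0.405 -0.065 -1.281]
```

play_rows([
  [0.2,-0.5,0,0.045,-0.007,-0.142,0],
  [0.3,-1,0,0.09,-0.014,-0.284,0],
  [0.4,-1.5,0,0.135,-0.021,-0.427,0],
  [0.5,-2,0,0.18,-0.028,-0.57,0],
  [0.6,-2.5,0,0.225,-0.036,-0.71,0],
  [0.7,-2.9,-0.5,0.27,-0.043,-0.854,0],
  [0.9,-2.9,-1.0,0.315,-0.05,-1.0,0],
  [0.9,-2.9,-1.5,0.36,-0.058,-1.14,0],
  [0.9,-2.9,-2.0,0.405,-0.065,-1.281,0],
  [0.9,-2.9,-2.9,0.405,-0.065,-1.281,0],
])

```text
clock: 11.85
position: [0.4998, -0.1299, 0.3703]
tcp_rot: [2.218, 2.222, -0.003]
wrist_force: [0.5, -0.5, 0.2]
gripper_width: 0.0853
gripper_force: 0.0
```

```bash
python3 - <<'E'
from h import *
s=grab_frame('side');t=grab_frame('top');f=grab_frame('wrist'); o=ctrl.get_obs(); print(o['position'],o['tcp_rot'],o['joints'].round(2),o['clock'])
for c,fr in(('side',s),('top',t),('wrist',f)):
    for d in masks_of(c,'grip_center')[:2]:
        v,u=np.nonzero(d['region']); print(c,d['score'],np.round(d['bbox']),u.mean(),v.mean(), at_z(fr,(u.mean(),v.mean()),.25))
print(proj(f,[[.521,-.14,z] for z in(.217,.243,.269)]),ray(f,(320,240))[0])
im=f['image'].copy(); f['image']=im; save(f,'w6')
E
```

```text
[ 0.4991771  -0.12881357  0.3702694 ] [ 2.20900836  2.23126158 -0.00628691] [-0.37  0.23  1.4  -0.    1.51 -0.38] 12.0
side 0.67 [393. 162. 409. 184.] 400.4850746268657 171.88059701492537 [ 0.5217845 -0.1326476  0.25     ]
side 0.19 [325. 209. 380. 242.] 347.28745837957825 227.64483906770255 [0.5140309  0.08910759 0.25      ]
wrist 0.78 [342. 224. 380. 277.] 359.55884529977794 250.08290155440415 [ 0.52704444 -0.14162295  0.25      ]
wrist 0.63 [285.  48. 299. 163.] 290.4685185185185 105.13703703703703 [ 0.47764843 -0.04151791  0.25      ]
[[348.33114068 235.21261091]
 [350.68801405 244.96013914]
 [353.513401   256.65620061]] [ 0.49885431 -0.05624811  0.50363879]
```

View pics/w6.png

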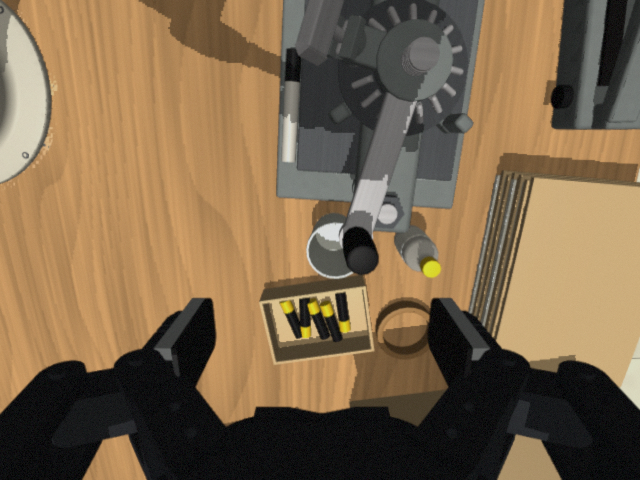

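The wrist view shows the handle's top at (361,257), so the handle is at about x=0.526, y=−0.141. Descending and closing on it.

play_rows([
  [1.3,-0.5,-2.5,0,0,0,0],
  [2.65,-1.1,-6,0,0,0,0.1],
  [2.65,-1.1,-10,0,0,0,0.1],
  [2.65,-1.1,-13.1,0,0,0,0.2],
  [2.65,-1.1,-13.1,0,0,0,0.4],
  [2.65,-1.1,-13.1,0,0,0,0.8],
  [2.65,-1.1,-13.1,0,0,0,0.85],
  [2.65,-1.1,-13.1,0,0,0,0.85],
  [2.65,-1.1,-13.1,0,0,0,0.85],
])

```text
clock: 13.05
position: [0.5272, -0.1401, 0.2426]
tcp_rot: [2.209, 2.224, -0.001]
wrist_force: [1.1, 0.4, 6.1]
gripper_width: 0.0225
gripper_force: 58.9
```

```bash
python3 - <<'E'
from h import *
t=grab_frame('top');f=grab_frame('wrist');o=ctrl.get_obs(); print(o['position'],o['joints'].round(2),o['wrist_force'],o['gripper_width'],o['clock'])
p=o['position'][:2]; ax=np.array([.562,-.010]); print(np.linalg.norm(p-ax), np.arctan2(p[0]-ax[0],-(p[1]-ax[1])))
E
```

```text
[ 0.52714275 -0.14011997  0.24262129] [-0.37  0.38  1.54 -0.    1.22 -0.37] [1.55504419 0.11571408 5.46030919] 0.02248896243291213 13.15
0.13470795584734413 -0.26173993511291305
```

play_rows([
  [0.7,-0.17,0,0,0,0,0.85],
  [1.5,-0.3,0,0,0,0,0.85],
  [2.1,-0.4,0,0,0,0,0.85],
  [2.8,-0.44,0,0,0,0,0.85],
  [3.5,-0.45,0,0,0,0,0.85],
  [4.2,-0.44,0,0,0,0,0.85],
  [4.8,-0.4,0,0,0,0,0.85],
  [5.5,-0.31,0,0,0,0,0.85],
])

```text
clock: 13.95
position: [0.5809, -0.144, 0.2426]
tcp_rot: [2.211, 2.225, -0.005]
wrist_force: [-9.3, -7.9, 7.9]
gripper_width: 0.0223
gripper_force: 59.3
```

play_rows([
  [0.7,0.0,0,0,0,0,0.85],
  [1.5,0.1,0,0,0,0,0.85],
  [2.2,0.3,0,0,0,0,0.85],
  [2.8,0.5,0,0,0,0,0.85],
  [3.5,0.75,0,0,0,0,0.85],
  [4.1,1.04,0,0,0,0,0.85],
  [4.7,1.35,0,0,0,0,0.85],
  [5.3,1.7,0,0,0,0,0.85],
  [6.1,2.2,0,0,0,0,0.85],
  [6.1,2.2,0,0,0,0,0.85],
])

```text
clock: 14.95
position: [0.6427, -0.1212, 0.2426]
tcp_rot: [2.21, 2.225, -0.003]
wrist_force: [-4.8, -3.9, 5.7]
gripper_width: 0.0227
gripper_force: 59.2
```

play_rows([
  [-1.45,-0.91,0,0,0,0,0.85],
  [-3.33,-1.76,0,0,0,0,0.85],
  [-5.32,-2.33,0,0,0,0,0.85],
  [-7.37,-2.58,0,0,0,0,0.85],
  [-9.44,-2.53,0,0,0,0,0.85],
  [-11.48,-2.17,0,0,0,0,0.85],
  [-13.44,-1.51,0,0,0,0,0.85],
  [-15.28,-0.57,0,0,0,0,0.85],
  [-17.1,0.8,0,0,0,0,0.85],
  [-17.1,0.8,0,0,0,0,0.85],
])

```text
clock: 15.95
position: [0.4716, -0.1105, 0.2427]
tcp_rot: [2.21, 2.225, 0.005]
wrist_force: [9.9, 15.5, -1.3]
gripper_width: 0.0223
gripper_force: 59.9
```

play_rows([
  [1.89,-1.39,0,0,0,0,0.85],
  [3.73,-2.34,0,0,0,0,0.85],
  [5.69,-3.0,0,0,0,0,0.85],
  [7.72,-3.36,0,0,0,0,0.85],
  [9.79,-3.41,0,0,0,0,0.85],
  [11.84,-3.15,0,0,0,0,0.85],
  [13.83,-2.59,0,0,0,0,0.85],
  [15.72,-1.74,0,0,0,0,0.85],
  [17.1,-0.85,0,0,0,0,0.85],
  [17.1,-0.85,0,0,0,0,0.85],
])

```text
clock: 16.95
position: [0.6435, -0.1207, 0.2426]
tcp_rot: [2.209, 2.226, -0.002]
wrist_force: [-4.6, 0.8, 8.4]
gripper_width: 0.0225
gripper_force: 61.1
```

play_rows([
  [-1.45,-0.91,0,0,0,0,0.85],
  [-3.33,-1.76,0,0,0,0,0.85],
  [-5.32,-2.33,0,0,0,0,0.85],
  [-7.37,-2.58,0,0,0,0,0.85],
  [-9.44,-2.53,0,0,0,0,0.85],
  [-11.48,-2.17,0,0,0,0,0.85],
  [-13.44,-1.51,0,0,0,0,0.85],
  [-15.28,-0.57,0,0,0,0,0.85],
  [-17.1,0.8,0,0,0,0,0.85],
  [-17.1,0.8,0,0,0,0,0.85],
])

```text
clock: 17.95
position: [0.4719, -0.1108, 0.2428]
tcp_rot: [2.209, 2.225, 0.006]
wrist_force: [12.9, 16.4, -2.7]
gripper_width: 0.0228
gripper_force: 60.4
```

play_rows([
  [1.89,-1.39,0,0,0,0,0.85],
  [3.73,-2.34,0,0,0,0,0.85],
  [5.69,-3.0,0,0,0,0,0.85],
  [7.72,-3.36,0,0,0,0,0.85],
  [9.79,-3.41,0,0,0,0,0.85],
  [11.84,-3.15,0,0,0,0,0.85],
  [13.83,-2.59,0,0,0,0,0.85],
  [15.72,-1.74,0,0,0,0,0.85],
  [17.1,-0.85,0,0,0,0,0.85],
  [17.1,-0.85,0,0,0,0,0.85],
])

```text
clock: 18.95
position: [0.6433, -0.1209, 0.2426]
tcp_rot: [2.21, 2.227, -0.002]
wrist_force: [-6.1, 1.7, 9.2]
gripper_width: 0.0225
gripper_force: 61.8
```

```bash
python3 - <<'E'
from h import *
s=grab_frame('side'); save(s,'s7',(260,150,440,330),3.2)
o=ctrl.get_obs(); print(o['position'],o['wrist_force'],o['clock'],o['gripper_width'])
E
```

```text
[ 0.6428134  -0.12120414  0.24259794] [-4.32940947  2.80449858  7.14952657] 19.0 0.02238375526963146
```

View pics/s7.png

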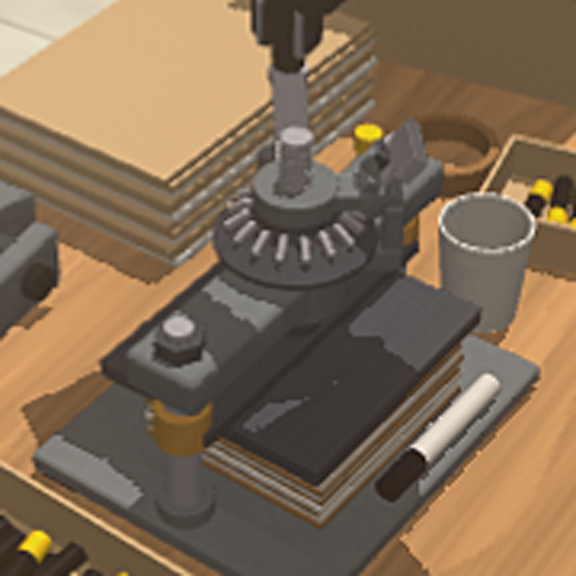

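The side crop shows the screw standing taller, with its top at about (352.5,192), and the pile and marker undisturbed. I'll measure the rise from the pixels.

```bash
python3 - <<'E'
from h import *
s=grab_frame('side'); i0=cv2.imread('pics/side0.png'); i1=s['image'][:,:,::-1]
for z in(.245,.253,.258): print(z,proj(s,[.562,-.010,z]).round(1))
# plate: near-corner bottom/top edge columns; screw: track top patch
def track(box,dv=25,du=6):
    l,t,r,b=box; T=np.ascontiguousarray(i1[t:b,l:r]); S=np.ascontiguousarray(i0[t-du:b+dv,l-du:r+du]); m=cv2.matchTemplate(S,T,cv2.TM_CCOEFF_NORMED)
    _,mx,_,p=cv2.minMaxLoc(m); return mx,p[0]-du,p[1]-du
print('screw top moved (now->before du,dv)',track((346,187,360,196)))
print('plate corner',track((350,292,368,302)),track((395,240,413,256)))
for u in(352,358): print(u,'now',i1[283:320,u].mean(1).astype(int),'before',i0[283:320,u].mean(1).astype(int))
c=proj(s,[[.562,-.01,.06],[.562,-.01,.07]]); print(c)
E
```

```text
0.245 [[353.7 195.9]]
0.253 [[353.8 192.6]]
0.258 [[353.8 190.6]]
screw top moved (now->before du,dv) (0.7840421199798584, 0, 4)
plate corner (0.756465494632721, -5, 22) (0.7770226001739502, -1, 4)
352 now [ 57  56  56  56  56  57  56  58  57  57  57  55  47  47  45  48  92  63
  85  95  58 140 121  89  69 120  86  62  68  79  77  76  77  78  77  78
  76] before [ 88  70  55  55  56  57  54  53  50  85  85  86  85  87  88  64  46  48
  47  49  63 138 119  87  69 117  85  63  69  78  77  76  78  77  78  77
  76]
358 now [ 56  57  56  56  55  56  58  57  58  56  56  53  56  57  58  47  50  46
  43  93  68  73 115  68 123 130 106  56 106  95  68  67  78  77  76  77
  76] before [ 56  57  55  56  57  55  53  78  87  87  85  85  84  83  83  84  85  91
  71  49  49  46  62  72 121 127 104  58 105  94  69  66  79  79  76  73
  82]
[[352.65690716 263.93944164]
 [352.71337639 260.58079523]]
```

The plate is up about 10–12 mm and the pile's pixels haven't changed. One more stroke adds margin.

play_rows([
  [-1.45,-0.91,0,0,0,0,0.85],
  [-3.33,-1.76,0,0,0,0,0.85],
  [-5.32,-2.33,0,0,0,0,0.85],
  [-7.37,-2.58,0,0,0,0,0.85],
  [-9.44,-2.53,0,0,0,0,0.85],
  [-11.48,-2.17,0,0,0,0,0.85],
  [-13.44,-1.51,0,0,0,0,0.85],
  [-15.28,-0.57,0,0,0,0,0.85],
  [-17.1,0.8,0,0,0,0,0.85],
  [-17.1,0.8,0,0,0,0,0.85],
])

```text
clock: 20.05
position: [0.4721, -0.1111, 0.2427]
tcp_rot: [2.209, 2.225, 0.007]
wrist_force: [14.6, 19.0, -3.8]
gripper_width: 0.0227
gripper_force: 60.8
```

play_rows([
  [1.89,-1.39,0,0,0,0,0.85],
  [3.73,-2.34,0,0,0,0,0.85],
  [5.69,-3.0,0,0,0,0,0.85],
  [7.72,-3.36,0,0,0,0,0.85],
  [9.79,-3.41,0,0,0,0,0.85],
  [11.84,-3.15,0,0,0,0,0.85],
  [13.83,-2.59,0,0,0,0,0.85],
  [13.83,-2.59,0,0,0,0,0.85],
])

```text
clock: 20.85
position: [0.6107, -0.1376, 0.2424]
tcp_rot: [2.211, 2.228, -0.0]
wrist_force: [-7.0, 12.9, 15.3]
gripper_width: 0.0227
gripper_force: 62.8
```

play_rows([
  [0,0,0,0,0,0,0.6],
  [0,0,0,0,0,0,0.3],
  [0,0,0,0,0,0,0.1],
  [0,0,0,0,0,0,0.1],
  [0,0,2,0,0,0,0.1],
  [0,0,5,0,0,0,0.1],
  [0,0,9,0,0,0,0.1],
  [0,0,13,0,0,0,0.1],
  [0,0,13,0,0,0,0.1],
])

```text
clock: 21.75
position: [0.611, -0.1405, 0.3763]
tcp_rot: [2.207, 2.22, 0.003]
wrist_force: [0.7, 0.4, -0.2]
gripper_width: 0.0768
gripper_force: 0.0
```

```bash
python3 - <<'E'
from h import *
s=grab_frame('side'); i0=cv2.imread('pics/side0.png'); i1=s['image'][:,:,::-1]
for u in(352,358): print(u,'now',i1[283:320,u].mean(1).astype(int))
t=grab_frame('top'); t0=cv2.imread('pics/top0.png')
for c in('side','top'):
  for n in('marker','paper_cup','glue','tube_tray','small_tray','knob_center','grip_center'): print(c,n,[(np.round(d['bbox']).tolist(),d['score']) for d in spot_in(c,n)[:1]])
o=ctrl.get_obs(); print(o['position'],o['wrist_force'],o['clock'],o['gripper_width'])
E
```

```text
352 now [ 85  85  86  85  84  83  85  86  86  88  76  45  46  44  46  99  87  60
  84  94  58 139 120  88  68 118  84  63  68  78  77  77  77  76  77  76
  76]
358 now [ 84  86  86  85  87  85  87  91  55  53  55  56  56  59  47  48  47  44
 100  88  66  72 114  66 122 129 105  55 105  95  67  64  78  77  76  76
  76]
side marker [([377.0, 268.0, 417.0, 309.0], 0.74)]
side paper_cup [([398.0, 210.0, 429.0, 256.0], 0.9)]
side glue [([370.0, 187.0, 380.0, 197.0], 0.56)]
side tube_tray [([217.0, 290.0, 332.0, 386.0], 0.67)]
side small_tray [([408.0, 192.0, 475.0, 239.0], 0.62)]
side knob_center [([376.0, 191.0, 395.0, 218.0], 0.62)]
side grip_center []
top marker [([335.0, 310.0, 394.0, 325.0], 0.75)]
top paper_cup [([452.0, 279.0, 463.0, 313.0], 0.62)]
top glue []
top tube_tray [([210.0, 201.0, 275.0, 301.0], 0.63)]
top small_tray [([467.0, 266.0, 528.0, 340.0], 0.9)]
top knob_center [([367.0, 296.0, 389.0, 312.0], 0.8)]
top grip_center [([427.0, 233.0, 443.0, 245.0], 0.48)]
[ 0.60931196 -0.13975009  0.37034549] [-0.30194679 -0.16189845  0.07760928] 22.55 0.07675308386879282
```

```bash
python3 -c "
from bench import ctrl
print(ctrl.job_done())"
```

```text
the job is handed in; nothing more can be done
None
```

The job is handed in: the knob is at release, the pressing plate stands about 12 mm clear by pixel measurement (±3 mm, 8 mm needed), the pile and the bystanders I could still see have not moved, and the gripper has let go of the press.

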